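# Pry the snap-fit terminal cover loose on the heater terminal box

### The job

The heater wiring of the moulding machine has to be checked: take the flat-blade pry tool, put its blade into the notch under the lip of the terminal box's snap-fit cover and lever that edge up until the cover has come off its clips. Leave the cover loose, then lay the pry tool back down flat on the bench, clear of the box and cover.

Things in the scene. Friction and masses are not known exactly. Their poses are not given: they have to be found in the camera images.
- pry_tool: Loose tool, 0.13 kg: black block handle 84 long, 22 wide, 34 high (mm), flat sides; straight flat steel blade 16 wide, 3 thick, 48 long out of the middle of its front end. Origin: centre of the handle's underside, on the bench. x along the tool to the blade tip (tip at x +90, blade mid-plane at z +17), z up. Hold it firmly (40 N), or it tips in the grip. Not the screwdriver.
- terminal_cover: White shell, 116 x 104 x 27 mm, 0.09 kg, on the box. End wall (3 thick) towards the robot: central notch at its lower edge, 36 wide, 15 high, free 40 deep; above it a lip 44 wide, 4 thick juts 10 out, seen from above. Origin: notch top edge centre at the wall's outer face. x: way in for the blade, z up. Lifting the lip takes 3 to 5 N, unclips after some 8 mm; then it rests loose, lip 13 mm up.
- terminal_box: Fixed grey box 130 x 116 x 30 mm under the cover; its top is the notch's floor. Two black cable glands at the far end. Origin: centre of its underside, on the bench, axes as the cover's; seated cover origin at (-58, 0, +45) mm. Two spring clips hold the cover's sides 35 behind the notch wall; far end free. The smaller box with a screwed lid, no lip, is not it.
Things that resemble listed ones, but are neither listed nor needed, are in the scene too. What is shaped like the terminal_box but orange or pink is not meant.

How it is judged:
By the outcome, as a careful person would: the job done as asked, in the order asked, and still so for the second after the job is handed in, with the robot touching nothing.
It also fails if it takes over 51 s, if anything falls off the work surface, if the arm or the gripper's body presses on something with over 40 N, if the wrist force passes 120 N, or if a joint passes its speed limit or range.

### The arm

A 6-joint arm with a two-finger parallel gripper is mounted at the origin on the work surface. World frame = base frame: x ahead of the robot, y to its left, z up, the work surface at z = 0. Lengths are in m, angles in rad, forces in N, time in s.
With the tool pointing down it reaches from about 0.275 to 0.975 m from the base axis. Payload 8.4 kg.
Tool frame: the origin (TCP) lies between the finger pads; the fingertips stand 25 mm ahead of it and the grasp point (between the pads) lies 6 mm ahead of it (robot.nose_length is the distance from the TCP to the fingertips, in m); z points along the fingers, y is the line along which they close (so a half turn about z gives the same grasp; the last joint's range is limited). The gripper opens to 92 mm and grips with 3 to 60 N. Pads are 20 mm wide; open, the fingers measure 128 mm over their backs; the gripper's body (75 mm by 189 mm) begins 69 mm behind the grasp point.
Start: joints at [1.203, 0.353, 1.633, -0, 1.155, -0.002], TCP at [0.224, 0.584, 0.24] pointing down, gripper open.
Joint ranges: [-2.63, 2.63], [-0.92, 2.1], [0.06, 2.66], [-1.3, 4.44], [0, 2.69], [-3.02, 3.02]. Speed limits (rad/s): [2.22, 2.22, 2.79, 3.14, 3.14, 3.14].

### API

Orientations are given as a rotation vector (axis times angle).
In Python, from cell import robot gives the robot as it stands. Calls block until the motion is done:
- robot.move_pose(position, orientation): joint-space move of the TCP to a pose.
- robot.move_l(position, orientation=None, v=0.15): straight line of the TCP; orientation=None keeps the orientation; v is the mean speed in m/s.
- robot.move_joints(angles): joint-space move.
- robot.set_gripper(opening, strength=None): finger opening in m; strength is the grip in N (None keeps the last); returns when the fingers have stopped.
- robot.wait(seconds).
- robot.solve_ik(position, orientation): joint angles nearest the present ones, or None.
- robot.get_obs(): the state.
- robot.get_image(name): name is "scene" or "top"; returns a dict with "image" (400x640x3 uint8, blue, green, red), "fovy" (degrees; the focal length in pixels is half the picture's height over the tangent of half this angle, whatever the lens; pixels are square), "cx", "cy" (the principal point, pixels), "extrinsics" (4x4, takes a point from world to camera coordinates). Camera axes: x right, y down, z forward; pixel columns grow to the right and rows downward; lengths in m; the calibration is good to about 2 mm. A picture is of the moment at which its call begins. There is no depth.
A pose or a line that the arm cannot do raises robot.PlanningError and nothing moves.
- robot.finish_job(): hands the job in; it is judged then, once.
The state is a dict: "t": time; "joints": joint angles; "joint_vel": joint speeds; "joint_torque": joint torques, N m; "eef_pos": TCP position; "tool_rot": TCP orientation; "wrist_force": force on the tool from outside, world axes, zero at the start; "ft_torque": the same for the moment, N m; "finger_gap": finger opening in m; "grasp_force": force on a finger pad.
Only numpy, scipy, OpenCV 4.12 (cv2) and the standard library are available. Lean on these libraries where they do the work, as an engineer would, in place of code of your own. Each camera call takes 0.05 s, during which the arm holds its last target. There are 200 camera calls.

## Working session

There is one attempt and no reset: what is moved stays moved. The work goes in short steps, each a Python script; the robot and the scene stay as the last script left them, time stands still between calls to the robot, and variables do not carry over. Pictures are saved under pics/ and viewed, at most 10 in all, crops included, and the job is handed in when it is done.

```bash
mkdir -p pics; ls
cat > h.py <<'E'
import numpy as np, cv2, json
from cell import robot
def snap(name,fn):
    d=robot.get_image(name); cv2.imwrite('pics/'+fn,d['image']); return d
def ray(d,u,v):
    f=200/np.tan(np.radians(d['fovy'])/2); E=np.array(d['extrinsics']); R=E[:3,:3]
    c=-R.T@E[:3,3]; r=R.T@np.array([(u-d['cx'])/f,(v-d['cy'])/f,1]); return c,r
def at_z(d,u,v,z):
    c,r=ray(d,u,v); return c+r*(z-c[2])/r[2]
def proj(d,p):
    f=200/np.tan(np.radians(d['fovy'])/2); E=np.array(d['extrinsics']); q=E[:3,:3]@np.array(p)+E[:3,3]
    return np.array([f*q[0]/q[2]+d['cx'],f*q[1]/q[2]+d['cy']])
E
python3 - <<'E'
from h import *
import pickle
for n in ('top','scene'):
    d=snap(n,n+'0.png'); pickle.dump(d,open(n+'0.pkl','wb')); c,_=ray(d,0,0); print(n,d['fovy'],d['cx'],d['cy'],c, d['image'].shape)
print(robot.get_obs()['t'])
E
```

```text
pics
top 49.299436091439105 321.1789924137725 201.00104917946095 [0.32478479 0.05575948 1.10125138] (400, 640, 3)
scene 56.5587238985285 318.2889539519067 200.56727030829308 [0.85855    0.56687456 0.86321031] (400, 640, 3)
0.1
```

View pics/top0.png

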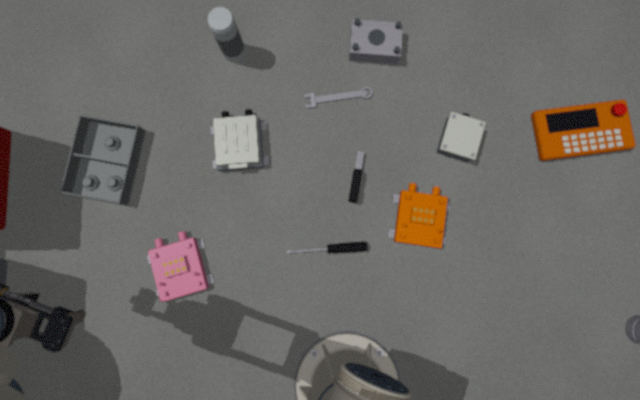

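View pics/scene0.png

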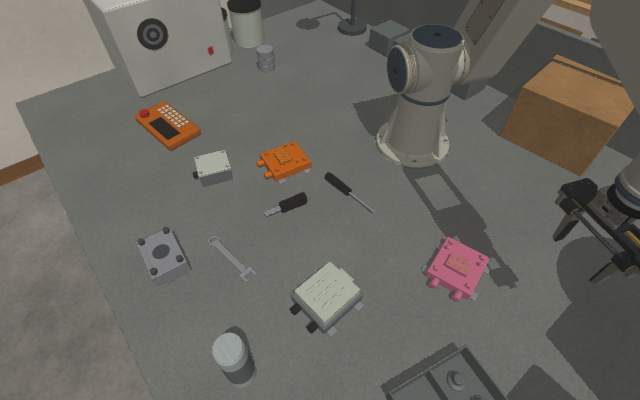

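Top view: the white box with a lip on its near edge and two glands at the far end, at (237,140), fits the terminal box. The white box at (463,135) is smaller, with screws and no lip. The orange (421,217) and pink (178,267) ones are excluded by colour. The pry tool is the one with a block handle and short flat blade at (356,178); (330,248), with a long thin shaft, is the screwdriver. I'll confirm with a crop.

Run:
```python
from h import *
t=cv2.imread('pics/top0.png')
a=cv2.resize(t[100:180,200:275],None,fx=5.3,fy=5.3,interpolation=cv2.INTER_CUBIC)
b=cv2.resize(t[140:215,330:385],None,fx=5.65,fy=5.65,interpolation=cv2.INTER_CUBIC)
b=cv2.resize(b,(int(b.shape[1]),a.shape[0])) if 0 else cv2.copyMakeBorder(b,0,max(0,a.shape[0]-b.shape[0]),0,0,0)[:a.shape[0]]
cv2.imwrite('pics/crop1.png',np.hstack([a,b])); print(a.shape,b.shape)
```

```text
(424, 398, 3) (424, 311, 3)
```

View pics/crop1.png

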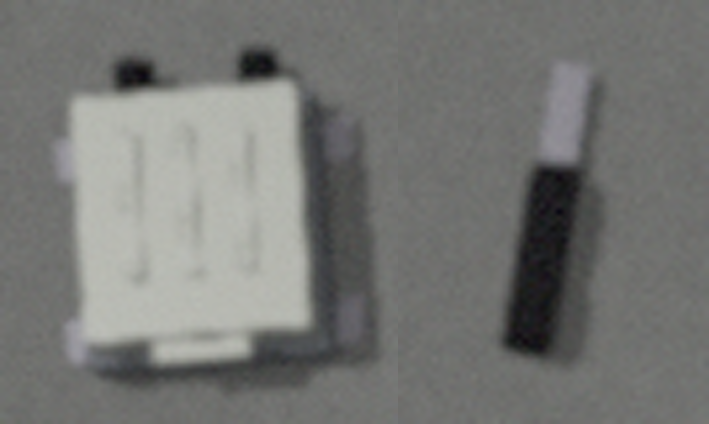

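Confirmed: the left crop has the lip at (203,350) and glands on top; the right crop is the block handle with a flat blade. I'll fit poses from the corners and overlay them on the scene view as a check.

```bash
cat >> h.py <<'E'
def world(pose,pts):
    x,y,a=pose; c,s=np.cos(a),np.sin(a); P=np.array(pts,float)
    return np.c_[x+c*P[:,0]-s*P[:,1], y+s*P[:,0]+c*P[:,1], P[:,2]]
E
cat > fit.py <<'E'
from h import *
import pickle
from scipy.optimize import least_squares
T=pickle.load(open('top0.pkl','rb')); S=pickle.load(open('scene0.pkl','rb'))
# frames: box at underside centre; cover spans x -58..58, y +-52, top z 57
C=[[.058,.052,.057],[.058,-.052,.057],[-.058,-.052,.057],[-.058,.052,.057],[-.068,.022,.049],[-.068,-.022,.049]]
Cpx=np.array([[72,98],[300,82],[312,327],[85,343],[155,363],[252,357]])/5.3+[200,100]
H=[[-.042,.011,.034],[-.042,-.011,.034],[.042,.011,.034],[.042,-.011,.034],[.09,.008,.0185],[.09,-.008,.0185]]
Hpx=(np.array([[505,345],[545,355],[533,165],[580,168],[556,62],[592,66]])-[398,0])/5.65+[330,140]
out={}
for n,M,px in (('box',C,Cpx),('tool',H,Hpx)):
    g=at_z(T,*px.mean(0),.04)
    f=lambda p:(np.array([proj(T,q) for q in world(p,M)])-px).ravel()
    r=least_squares(f,[g[0],g[1],0]); out[n]=r.x; print(n,r.x.round(4),np.abs(r.fun).max().round(2), r.fun.reshape(-1,2).round(1).tolist())
json.dump({k:v.tolist() for k,v in out.items()},open('poses.json','w'))
im=cv2.resize(S['image'],None,fx=3,fy=3,interpolation=cv2.INTER_CUBIC)
def dots(M,p,col):
    for q in world(p,M):
        u=(proj(S,q)+.5)*3; cv2.circle(im,tuple(int(v) for v in u),3,col,-1)
dots(C,out['box'],(0,0,255)); dots(H,out['tool'],(0,0,255))
dots([[-.065,.058,.03],[-.065,-.058,.03],[.065,.058,.03]],out['box'],(255,0,0))
cv2.imwrite('pics/ov1.png',im[540:1020,720:1150])
E
python3 fit.py
```

```text
box [0.5973 0.2613 0.0563] 0.48 [[0.5, 0.1], [-0.4, 0.1], [-0.1, -0.0], [0.1, 0.0], [0.1, 0.0], [-0.3, -0.1]]
tool [ 0.4835 -0.0295 -0.1964] 1.01 [[-0.9, 0.2], [0.8, -0.0], [-0.0, -1.0], [0.4, 0.0], [-0.1, 0.2], [-0.3, 0.6]]
```

View pics/ov1.png

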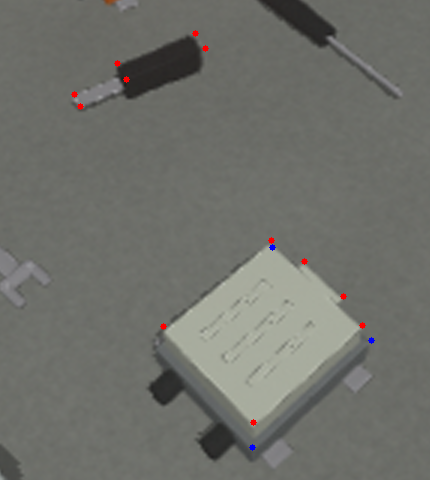

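The top-view fit reprojects onto the scene view within 1–2 px: cover corners at (271,241) and (362,325), blade tip at (74,96) in the crop. I'll pick the tool now.

```bash
cat >> h.py <<'E'
from scipy.spatial.transform import Rotation as Rn
GX,ZG=.012,.028
def tcp(p,yaw,pitch=0):
    "TCP pose for a tool-frame pose (pitch>0: blade tip up)"
    R=Rn.from_euler('z',yaw)*Rn.from_euler('y',-pitch)
    pos=np.array(p)+R.apply([GX,0,ZG]); Rt=R*Rn.from_matrix(np.diag([1.,-1,-1]))
    if FLIP: Rt=Rt*Rn.from_euler('z',np.pi)
    return pos,Rt.as_rotvec()
FLIP=False
def st():
    o=robot.get_obs(); print('t',round(o['t'],2),'F',np.round(o['wrist_force'],1),'gap',round(o['finger_gap'],4),'gf',round(float(np.max(o['grasp_force'])),1),'pos',np.round(o['eef_pos'],4)); return o
E
python3 - <<'E'
import h
from h import *
P=json.load(open('poses.json')); x,y,a=P['tool']
for f in (0,1):
    h.FLIP=f
    print(f,[np.round(robot.solve_ik(*tcp(p,w)),2) if robot.solve_ik(*tcp(p,w)) is not None else None for p,w in (([x,y,0],a),([.48,.26,.02],P['box'][2]))])
h.FLIP=False
robot.set_gripper(.055,55); st()
robot.move_pose(*tcp([x,y,.09],a)); st()
robot.move_l(*tcp([x,y,0],a),v=.12); st()
robot.set_gripper(.0,55); st()
robot.move_l(*tcp([x,y,.10],a),v=.12); o=st(); print(o['joints'])
E
```

```text
0 [array([-0.07,  0.47,  2.05, -0.  ,  0.62,  1.7 ]), array([ 0.48,  0.5 ,  1.92, -0.  ,  0.72,  2.  ])]
1 [array([-0.07,  0.47,  2.05, -0.  ,  0.62, -1.44]), array([ 0.48,  0.5 ,  1.92, -0.  ,  0.72, -1.14])]
t 0.79 F [ 0.4 -0.1  0.1] gap 0.0548 gf 0.0 pos [0.2236 0.5837 0.2396]
t 3.22 F [0.2 0.7 0.1] gap 0.0548 gf 0.0 pos [ 0.4955 -0.0313  0.1181]
t 4.12 F [-0.   0.2  0.2] gap 0.0551 gf 0.0 pos [ 0.4957 -0.0318  0.0284]
t 4.72 F [-0.4 -0.8  4.4] gap 0.0214 gf 55.0 pos [ 0.4954 -0.0319  0.0282]
t 5.7 F [-0.4 -0.4 -1.2] gap 0.0215 gf 55.0 pos [ 0.4947 -0.0318  0.1274]
[-6.72045591e-02  3.01103249e-01  2.00430888e+00 -3.88831307e-06
  8.37252597e-01  1.69991325e+00]
```

```bash
cat >> h.py <<'E'
P=json.load(open('poses.json'))
def inbox(bx,z,by=0): 
    w=world(P['box'],[[bx,by,z]])[0]; return w
E
python3 - <<'E'
from h import *
a=P['box'][2]
robot.move_pose(*tcp(inbox(-.19,.07),a)); 
robot.move_l(*tcp(inbox(-.19,.0205),a)); st()
d=snap('scene','s2.png'); e=snap('top','t2.png')
out=[]
for k,(c,pts) in enumerate(((d,'s'),(e,'t'))):
    im=c['image']; ctr=proj(c,inbox(-.10,.04)); u0,v0=[int(t) for t in ctr-np.array([48,60])]; s=4
    u0=max(u0,0);v0=max(v0,0)
    cr=cv2.resize(im[v0:v0+120,u0:u0+97],None,fx=s,fy=s,interpolation=cv2.INTER_CUBIC)
    w=inbox(-.19,0)[:2]
    for q in world([w[0],w[1],a],[[.09,.008,.0375],[.09,-.008,.0375],[.042,.011,.0545],[.042,-.011,.0545]]):
        cv2.circle(cr,tuple(int(t) for t in (proj(c,q)-[u0,v0]+.5)*s),2,(0,0,255),-1)
    out.append(cr)
cv2.imwrite('pics/pre.png',np.hstack(out))
E
```

```text
t 7.32 F [ 0.2 -0.5 -2.4] gap 0.0215 gf 55.0 pos [0.4199 0.2506 0.0485]
```

View pics/pre.png

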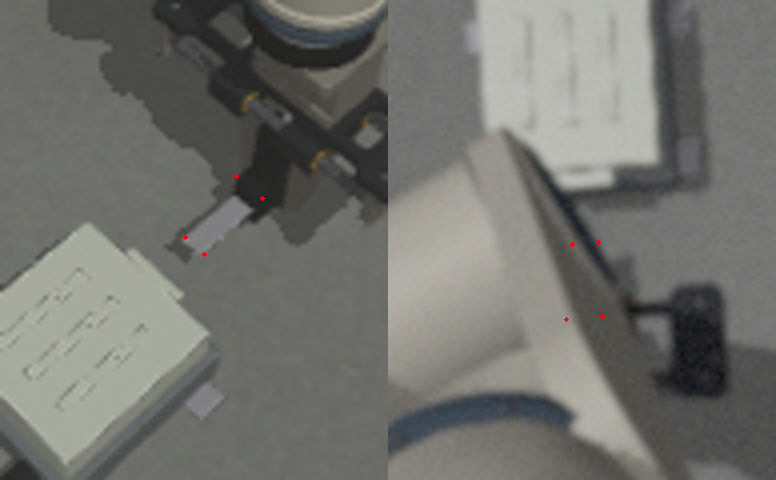

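The blade tip lies on its predicted points, (185,237) and (204,254), level and in line with the lip at (155,275). Inserting.

```bash
cat >> h.py <<'E'
INS=.027
def lever(h,pitch):
    "blade mid-plane height h at the notch wall, tip INS past it, pitch up"
    xl=.09-INS; s,c=np.sin(pitch),np.cos(pitch)
    return tcp(inbox(-.058-(c*xl-s*.017), h-(s*xl+c*.017)),P['box'][2],pitch)
E
python3 - <<'E'
from h import *
robot.move_l(*lever(.0375,0),v=.06); o=st()
if abs(np.array(o['wrist_force'])[:2]).max()<6:
    for h,p in ((.042,2),(.046,4),(.050,5),(.054,6)):
        robot.move_l(*lever(h,np.radians(p)),v=.03); st()
d=snap('scene','s3.png')
ctr=proj(d,inbox(-.06,.045)); u0,v0=[int(t) for t in ctr-[75,60]]
cv2.imwrite('pics/lev.png',cv2.resize(d['image'][v0:v0+120,u0:u0+150],None,fx=4,fy=4,interpolation=cv2.INTER_CUBIC))
E
```

```text
t 8.72 F [-0.3  1.1 -1.4] gap 0.0219 gf 55.0 pos [0.488  0.2551 0.0484]
t 8.97 F [ 0.2  0.4 -1.8] gap 0.0217 gf 55.0 pos [0.4874 0.2552 0.0513]
t 9.22 F [-1.   0.1 -4.3] gap 0.0217 gf 55.0 pos [0.4871 0.255  0.0532]
t 9.47 F [ 0.6 -0.1 -0.7] gap 0.0216 gf 55.0 pos [0.4879 0.2553 0.0568]
t 9.72 F [-0.4 -0.7 -0.9] gap 0.0214 gf 55.0 pos [0.4876 0.2552 0.0598]
```

View pics/lev.png

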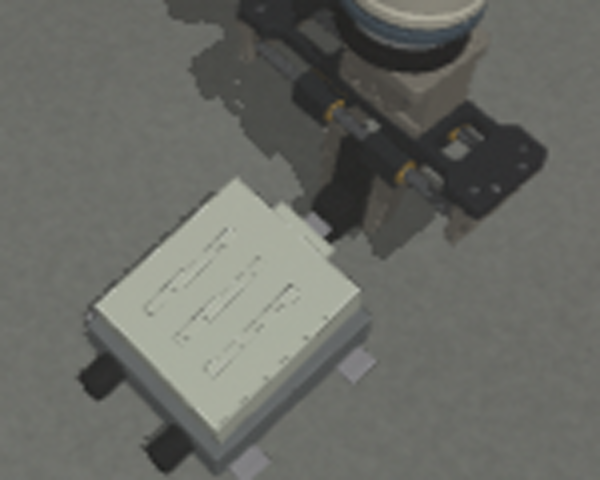

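The blade is under the lip (315,228) and the cover is tilting. The force peaked and then dropped, which suggests it has unclipped. I'll raise a bit more and compare the cover corners.

Run:
```python
from h import *
for h,p in ((.057,6),(.0595,6)):
    robot.move_l(*lever(h,np.radians(p)),v=.03); st()
robot.wait(.2); st()
d=snap('scene','s4.png')
ctr=proj(d,inbox(-.06,.045)); u0,v0=[int(t) for t in ctr-[75,60]]
im=cv2.resize(d['image'][v0:v0+120,u0:u0+150],None,fx=4,fy=4,interpolation=cv2.INTER_CUBIC)
# predicted corners: seated (red), lip 13 up (green), hinge at far end
for up,col in ((0,(0,0,255)),(.013,(0,200,0))):
    for bx,by,z in ((-.058,.052,.057),(-.058,-.052,.057),(-.068,.022,.049),(-.068,-.022,.049)):
        z+=up*(.058-bx)/.116
        cv2.circle(im,tuple(int(t) for t in (proj(d,inbox(bx,z,by))-[u0,v0]+.5)*4),3,col,-1)
cv2.imwrite('pics/lev2.png',im)
```

```text
t 10.02 F [ 0.7  0.2 -2. ] gap 0.0217 gf 55.0 pos [0.4877 0.2552 0.0628]
t 10.27 F [ 0.2 -0.2 -1.9] gap 0.0216 gf 55.0 pos [0.4877 0.2552 0.0652]
t 10.47 F [-0.5 -0.2 -1.3] gap 0.0212 gf 55.0 pos [0.4876 0.2551 0.065 ]
```

View pics/lev2.png

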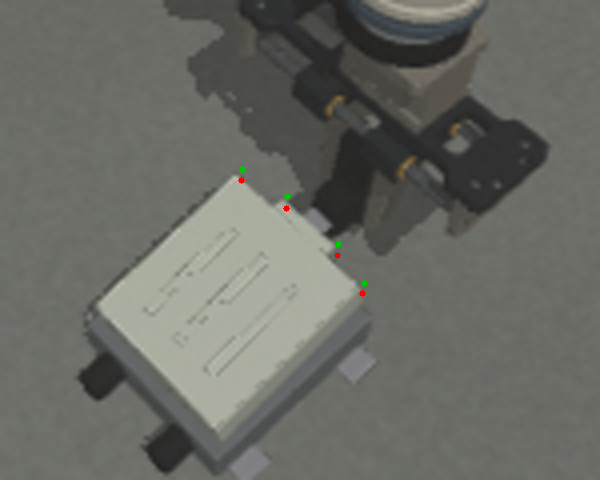

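The lip rise is ambiguous by eye (3 px), so I'll measure the image shift of cover patches from the first picture.

Run:
```python
from h import *
import pickle
S=pickle.load(open('scene0.pkl','rb')); A=S['image']
g=lambda i:cv2.cvtColor(i,cv2.COLOR_BGR2GRAY)
def shift(B,q,r=7):
    u,v=[int(round(t)) for t in proj(S,q)]
    t=g(A)[v-r:v+r+1,u-r:u+r+1]; t=cv2.resize(t,None,fx=8,fy=8,interpolation=cv2.INTER_CUBIC)
    s=cv2.resize(g(B)[v-r-6:v+r+7,u-r-6:u+r+7],None,fx=8,fy=8,interpolation=cv2.INTER_CUBIC)
    m=cv2.matchTemplate(s,t,cv2.TM_CCOEFF_NORMED); _,c,_,l=cv2.minMaxLoc(m); return (np.array(l)/8-6).round(2).tolist(),round(c,2)
pts={'nearL':(-.058,.052,.057),'nearR':(-.058,-.052,.057),'slot near':(-.035,0,.057),'farL':(.058,.052,.057),'farR':(.058,-.052,.057),'boxclip':(-.04,.066,.01)}
for n,(x,y,z) in pts.items():
    q=inbox(x,z,y); up=inbox(x,z+.013*(.058-x)/.116,y)
    print(n,'13mm:',(proj(S,up)-proj(S,q)).round(2),[shift(cv2.imread('pics/'+f),q) for f in('s2.png','s3.png','s4.png')])
```

```text
nearL 13mm: [ 0.42 -2.56] [([0.0, 0.0], 1.0), ([-0.25, -1.62], 0.99), ([-0.38, -2.25], 0.98)]
nearR 13mm: [ 0.07 -2.73] [([0.0, 0.0], 1.0), ([-0.75, -1.75], 0.96), ([-0.75, -2.5], 0.95)]
slot near 13mm: [ 0.13 -2.09] [([0.0, 0.0], 0.96), ([-1.0, -1.12], 0.67), ([-0.12, -2.0], 0.62)]
farL 13mm: [0. 0.] [([0.0, 0.0], 1.0), ([-0.75, 0.38], 0.98), ([-0.62, 0.25], 0.98)]
farR 13mm: [0. 0.] [([0.0, 0.0], 1.0), ([-0.75, 0.5], 0.97), ([-0.62, 0.25], 0.96)]
boxclip 13mm: [ 0.32 -1.94] [([0.0, 0.0], 1.0), ([0.0, 0.0], 0.98), ([0.0, 0.0], 0.97)]
```

The near edge is about 12 mm up, the far edge is down and the box hasn't moved. I'll go slightly higher, then lower the blade and check the cover stays up before withdrawing.

```bash
cat > shift.py <<'E'
from h import *
import pickle
S=pickle.load(open('scene0.pkl','rb'))
def rise(B,r=7):
    g=lambda i:cv2.resize(cv2.cvtColor(i,cv2.COLOR_BGR2GRAY),None,fx=8,fy=8,interpolation=cv2.INTER_CUBIC)
    o=[]
    for x,y in((-.058,.052),(-.058,-.052),(.058,.052),(.058,-.052)):
        u,v=[int(round(t)) for t in proj(S,inbox(x,.057,y))]
        m=cv2.matchTemplate(g(B[v-r-6:v+r+7,u-r-6:u+r+7]),g(S['image'][v-r:v+r+1,u-r:u+r+1]),cv2.TM_CCOEFF_NORMED)
        o.append((np.array(cv2.minMaxLoc(m)[3])/8-6).tolist())
    print('shift',o)
E
python3 - <<'E'
from shift import *
robot.move_l(*lever(.062,np.radians(6)),v=.03); st(); rise(snap('scene','s5.png'))
robot.move_l(*lever(.052,np.radians(4)),v=.03); robot.wait(.2); st(); rise(snap('scene','s6.png'))
E
```

```text
t 10.77 F [-0.3  0.1 -2.5] gap 0.022 gf 55.0 pos [0.4877 0.2552 0.0678]Traceback (most recent call last):
  File "<stdin>", line 2, in <module>
  File "shift.py", line 9, in rise
    m=cv2.matchTemplate(g(B[v-r-6:v+r+7,u-r-6:u+r+7]),g(S['image'][v-r:v+r+1,u-r:u+r+1]),cv2.TM_CCOEFF_NORMED)
                          ~^^^^^^^^^^^^^^^^^^^^^^^^^
KeyError: (slice(275, 302, None), slice(347, 374, None))
```

Run:
```python
from shift import *
rise(cv2.imread('pics/s5.png'))
robot.move_l(*lever(.053,np.radians(4)),v=.03); robot.wait(.2); st(); rise(snap('scene','s6.png')['image'])
```

```text
shift [[-0.5, -2.625], [-0.875, -2.75], [-0.75, 0.375], [-0.75, 0.375]]
t 11.41 F [-0.5 -0.4 -0.5] gap 0.0215 gf 55.0 pos [0.4878 0.2551 0.0604]
shift [[0.0, -2.0], [-0.375, -2.125], [-0.25, 0.125], [-0.25, 0.0]]
```

Run:
```python
from shift import *
robot.move_l(*lever(.047,np.radians(2)),v=.03); robot.wait(.2); st(); d=snap('scene','s7.png'); rise(d['image'])
ctr=proj(d,inbox(-.06,.045)); u0,v0=[int(t) for t in ctr-[50,45]]
cv2.imwrite('pics/lev3.png',cv2.resize(d['image'][v0:v0+90,u0:u0+110],None,fx=6,fy=6,interpolation=cv2.INTER_CUBIC))
```

```text
t 11.95 F [ 0.4 -0.  -1.4] gap 0.0221 gf 55.0 pos [0.488  0.2551 0.0563]
shift [[0.0, -1.875], [-0.375, -2.125], [-0.25, 0.125], [-0.25, 0.0]]
```

View pics/lev3.png

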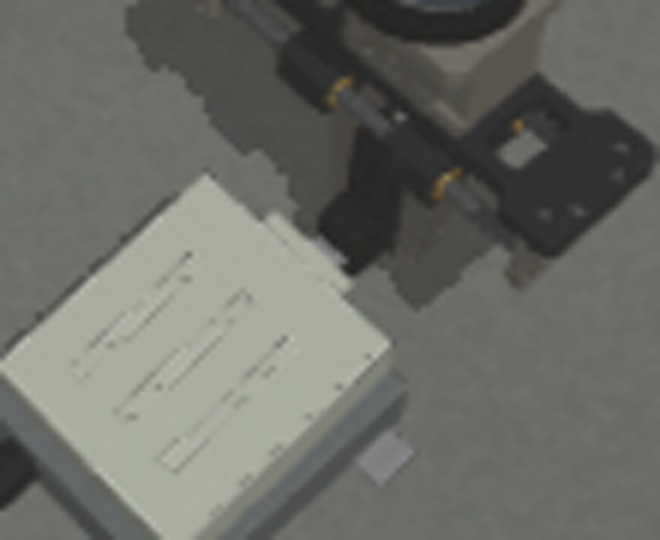

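The cover stays up with the blade lowered away, so it is off its clips and resting loose. The blade is clear beneath the lip (328,250). Withdrawing, and laying the tool back at its original spot.

Run:
```python
from shift import *
a=P['box'][2]; x,y,b=P['tool']
robot.move_l(*lever(.044,0),v=.03)
robot.move_l(*tcp(inbox(-.20,.027),a),v=.08); st()
rise(snap('scene','s8.png')['image'])
robot.move_l(*tcp(inbox(-.20,.09),a))
robot.move_pose(*tcp([x,y,.06],b))
robot.move_l(*tcp([x,y,.012],b),v=.1); st()
robot.move_l(*tcp([x,y,.0005],b),v=.03); st()
robot.set_gripper(.04,10); st()
robot.move_l(*tcp([x,y,.12],b)); 
robot.move_pose([.25,-.25,.35],tcp([0,0,0],b)[1]); st()
d=snap('scene','s9.png'); rise(d['image']); e=snap('top','t9.png')
cv2.imwrite('pics/end.png',np.hstack([cv2.resize(d['image'][160:340,225:385],(400,450)),cv2.resize(e['image'][90:270,200:360],(400,450))]))
```

```text
t 13.39 F [-0.7 -0.6 -0.8] gap 0.0212 gf 55.0 pos [0.4102 0.251  0.0551]
shift [[0.0, -2.0], [-0.375, -2.125], [-0.25, 0.125], [-0.25, 0.0]]
t 15.78 F [ 0.5  0.7 -0.9] gap 0.0217 gf 55.0 pos [ 0.4954 -0.0315  0.0401]
t 16.32 F [-0.2 -0.3 -1.3] gap 0.0215 gf 55.0 pos [ 0.4952 -0.0319  0.0284]
t 16.77 F [ 0.2 -0.4  1.4] gap 0.0401 gf 0.0 pos [ 0.4953 -0.0318  0.0286]
t 19.16 F [-1.1 -0.1  0.6] gap 0.04 gf 0.0 pos [ 0.2504 -0.2498  0.3494]
shift [[0.0, -2.0], [-0.375, -2.125], [-0.25, 0.125], [-0.25, 0.0]]
```

View pics/end.png

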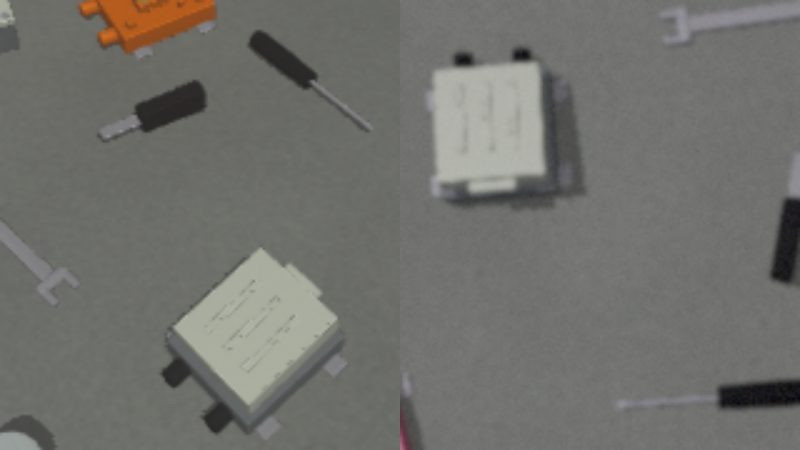

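The tool lies flat at (155,108), clear of the box. The cover (255,320) still has its near edge raised and is stable. Handing in.

```bash
python3 -c "
from cell import robot
print(robot.finish_job())"
```

```text
the job is handed in; nothing more can be done
None
```

I levered the terminal cover off its clips and left it resting loose, laid the pry tool flat at its original spot clear of the box and cover, and handed the job in at about 19 s.

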